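# Level the model table with a wedge

### The arm

A 6-joint arm with a two-finger parallel gripper is mounted at the origin on the work surface. World frame = base frame: x ahead of the robot, y to its left, z up, the work surface at z = 0. Lengths are in m, angles in rad, forces in N, time in s.
With the tool pointing down it reaches from about 0.375 to 0.9 m from the base axis. Payload 3.1 kg.
Tool frame: the origin (TCP) lies midway between the tips of the shut fingers; the grasp point (between the pads) lies robot.grip_depth behind it (robot.grip_depth is the distance from the TCP to the grasp point, in m); z points along the fingers, y is the line along which they close (so a half turn about z gives the same grasp; the last joint's range is limited). The gripper opens to 87 mm and grips with 3 to 60 N. Pads are 19 mm wide; open, the fingers measure 117 mm over their backs; the gripper's body (75 mm by 190 mm) begins 51 mm behind the grasp point.
Start: joints at [1.141, 0.527, 1.433, -0, 1.181, -0.178], TCP at [0.155, 0.605, 0.223] pointing down, gripper open.
Joint ranges: [-3.08, 3.08], [-0.75, 2.2], [0.22, 2.44], [-1.43, 4.57], [0, 2.65], [-2.85, 2.85]. Speed limits (rad/s): [2.79, 2.79, 3.14, 3.14, 3.14, 3.14].

### API

Orientations are given as a unit quaternion [x, y, z, w].
In Python, from rig import robot, cam, job gives the robot as it stands (robot), with the cameras (cam) and the job (job).
- The arm moves only by the tool advance, called as name([rows], argument=value, ...), one row to a line, values as JSON. Schema: {"type":"object","properties":{"ticks":{"type":"array","items":{"type":"object","properties":{"dx":{"type":"number"},"dy":{"type":"number"},"dz":{"type":"number"},"rz":{"type":"number"}},"additionalProperties":false},"minItems":1,"maxItems":20},"aperture":{"type":"number"},"grip_n":{"type":"number"},"only":{"type":"string"},"quiet":{"type":"boolean"},"lines":{"type":"string"}},"required":["ticks"],"additionalProperties":false}. ticks is a list of rows, 1 to 20 of them, each an object with the fields dx, dy, dz (the shift in m), rz (a turn about the tool's z in rad); a field left out counts as zero; each row shifts and turns the commanded pose from where the row before left it, along the tool's axes as they then stand; what a row does not reach is not made up. A row lasts 1/12 s, in which the tool goes at most 0.0417 m and 0.125 rad, less where a joint would pass 70% of its speed; a pose out of reach is approached as far as the arm can. aperture is the finger opening in m, set as the call begins (left out keeps the last). The fingers move at their own pace and stop on an object; grip_n is the grip in N (left out, the last holds). Time passes only in rows, so rows that do not move let the fingers close. The tool returns the time, the measured TCP pose, the force, the opening and the grip force at its end. only (a regular expression) keeps the lines of the reply that match it, lines (a string "A,B") keeps lines A to B, and quiet returns only ok. Input that does not fit is refused with a message, and nothing moves.
- robot.get_obs(): the state, without advancing time (a new reading comes with each control period).
- cam.camera(name): name is "scene" or "side" or "wrist"; returns a dict with "img" (400x640x3 uint8, red, green, blue), "fx", "fy", "cx", "cy" (pixels), "xyz" and "attitude" of the camera in the world. Camera axes: x right, y down, z forward; pixel columns grow to the right and rows downward; lengths in m; the calibration is good to about 2 mm. A picture is of the moment at which its call begins. There is no depth.
- job.hand_in(): hands the job in; it is judged then, once.
The state is a dict: "time": time; "q": joint angles; "joint_velocities": joint speeds; "joint_torque": joint torques, N m; "position": TCP position; "tool_rot": TCP orientation; "ft_force": force on the tool from outside, world axes, zero at the start; "moment": the same for the moment, N m; "grip_width": finger opening in m; "grip_force": force on a finger pad.
Only numpy, scipy, OpenCV 4.12 (cv2) and the standard library are available. Lean on these libraries where they do the work, as an engineer would, in place of code of your own. Each camera call takes 0.05 s, during which the arm holds its last target. There are 200 camera calls.

### The job

The hinged plate that carries the plaster dental model hangs low at its free end. Slide the aluminium wedge, thin end first, in under that low end until the bubble of the level lies wholly between its two lines, and leave the wedge there, flat on the bench, carrying the plate. Raise the plate with the wedge only, never by pressing or lifting it with the gripper, and leave the block, pliers and bowl nearby where they are.

Things in the scene. Friction and masses are not known exactly. Their poses are not given: they have to be found in the camera images.
- wedge: loose aluminium wedge 140 long, 30 wide, about 0.24 kg, flat upright sides (y +-15). Origin: centre of its underside, z up. x points to the thin end: 4 high at x = +70, sloping up evenly to 32 high at x = -50; from x = -50 to -70 a level-topped heel 32 high with a flat upright back face.
- stand: fixed dark steel stand of the model table, its height 0 to 6 mm over its lowest setting. x: level, from the plate's free (low) end to its hinge; z up. Origin: mid-way between the two, on the bench at the lowest setting. Two rails (y +-55 to +-67, tops at z 6.5, x -82 to +82) joined only at x 67 to 97: the bench between them, under the plate, is open from the free end, 110 wide, 142 deep.
- hinge (a point): mid-point of the plate's hinge line, which runs along the stand's y (stand frame x +75, z 26; axes as the stand's). The aluminium plate reaches from here 150 to the free end; it is 130 wide, 8 thick, top at stand z 33 when level; with its load it weighs 0.7 kg. A round steel bar, 12 diameter, runs along y under its free end, centred at stand x -75.
- model (a point): centre of the top of the plaster dental model, clamped on the plate; the model and its jaws take up 66 along x and 74 along y, and stand up to 31 above the plate's top. Moves with the plate. Do not press on it.
- edge (a point): fixed point on the stand (stand frame x -75, y 0, z 20; axes as the stand's): where the lowest line of the bar under the free end lies, mid-width, WHEN THE PLATE IS LEVEL; 20 to 26 over the bench. It does not move with the plate. At the start the bar hangs 12 lower, 8 to 14 over the bench.
- tilt (a joint): angle of the hinged plate, rad: 0 level, negative when the free end is low; by its weight it falls to its lower stop at -0.08 (the start); upper stop +0.08.
- level (a point): centre of the bubble level's top face; black housing 110 x 26, top 19 above the plate's, a greenish window along the plate's x, fixed on the plate at stand y -40. Moves with the plate.
- bubble (a joint): where the 12 mm long white bubble stands along the level's curved (300 mm radius) window, as an angle in rad, 3 mm per 0.01: 0 midway between the two black lines (inner edges at +-10.5 mm), positive towards the plate's free end. At rest it equals the plate's tilt (-0.08 at the start) and settles within 0.5 s; wholly between the lines means within +-0.015.
- block: loose rectangular aluminium block 110 x 30 x 25, no slope (not the wedge); origin at the centre of its underside. Leave it.
- pliers: loose pliers about 155 long, 12 high, dark grips; origin near their middle on the bench. Leave them.
- bowl: loose blue plastic mixing bowl, 100 diameter, 60 high; origin at the centre of its underside. Leave it.

How it is judged:
At the end, for the whole second after the job is handed in: The bubble lies wholly between the lines (within 4.5 mm of the middle), the plate rests on the wedge (over 0.5 N), and the wedge lies still and flat on the bench (tilt under 0.06 rad, height within 5 mm) (value of joint bubble between -0.015 and 0.015 rad and contact force between wedge and stand above 0.5 N and angle between wedge's own z axis and vertical below 0.06 rad and height (world z) of wedge between -0.005 and 0.005 m and linear speed of wedge below 0.01 m/s); the robot touches nothing.
It fails at once if the gripper or arm presses on the plate, model, level or stand with more than 4 N (contact force between any of the fingers, the arm and stand above 4 N).
It fails at once if block, pliers or bowl moved more than 30 mm (distance of any of block, pliers, bowl from where it was at the start of the episode above 0.03 m).
It also fails if it takes over 51 s, if anything falls off the work surface, if the arm or the gripper's body presses on something with over 40 N, if the wrist force passes 120 N, or if a joint passes its speed limit or range.

## Working session

There is one attempt and no reset: what is moved stays moved. The work goes in short steps, Python scripts to look and compute and a tool call to move; the robot and the scene stay as the last step left them, time stands still between calls to the robot, and variables do not carry over. Pictures are saved under pics/ and viewed, at most 10 in all, crops included, and the job is handed in when it is done.

```bash
ls; mkdir -p pics
```

Create h.py:
```python
from rig import robot, cam, job
import numpy as np, cv2
from scipy.spatial.transform import Rotation as R
def snap(n,f):
    c=cam.camera(n); cv2.imwrite('pics/'+f,c['img'][:,:,::-1]); 
    d={k:np.array(c[k]).tolist() for k in c if k!='img'}
    import json; json.dump(d,open('pics/'+f+'.json','w')); return c
def load(f):
    import json; return json.load(open('pics/'+f+'.json'))
def ray(c,u,v):
    a=np.array(c['attitude']); M=a if a.shape==(3,3) else R.from_quat(a).as_matrix()
    return np.array(c['xyz']),M@np.array([(u-c['cx'])/c['fx'],(v-c['cy'])/c['fy'],1])
def atz(c,u,v,z):
    o,d=ray(c,u,v); return o+d*(z-o[2])/d[2]
def tri(obs):
    A=0;b=0
    L=[]
    for c,u,v in obs:
        o,d=ray(c,u,v); d=d/np.linalg.norm(d); P=np.eye(3)-np.outer(d,d); A=A+P;b=b+P@o; L.append((o,P))
    x=np.linalg.solve(A,b); return x,[np.linalg.norm(P@(x-o)) for o,P in L]
def proj(c,p):
    a=np.array(c['attitude']); M=a if a.shape==(3,3) else R.from_quat(a).as_matrix()
    q=M.T@(np.array(p)-np.array(c['xyz'])); return c['fx']*q[0]/q[2]+c['cx'],c['fy']*q[1]/q[2]+c['cy']
```

Run:
```python
from h import *
a=[snap(n,n+'0.png') for n in('scene','side','wrist')]
for c in a: print({k:c[k] for k in c if k!='img'})
o=robot.get_obs();print(o, robot.grip_depth)
cv2.imwrite('pics/m.png',cv2.resize(np.vstack([c['img'] for c in a[:2]]),(640,800))[:, :, ::-1])
```

```text
pics
rig.py
{'fx': 405.33536379248807, 'fy': 405.33536379248807, 'cx': 314.07911237147624, 'cy': 202.77395903523205, 'xyz': array([ 1.47561813, -0.3038053 ,  0.62527783]), 'attitude': array([ 0.72090171,  0.51813567, -0.26808351, -0.37412216])}
{'fx': 453.7263579637861, 'fy': 453.7263579637861, 'cx': 319.92112788157954, 'cy': 201.2282633002028, 'xyz': array([ 0.42946951, -0.98919358,  0.75967191]), 'attitude': array([ 0.89766216, -0.08811152,  0.03825637, -0.43008772])}
{'fx': 353.0998002101228, 'fy': 353.0998002101228, 'cx': 321.72265292211245, 'cy': 205.29689816679516, 'xyz': array([0.08407023, 0.62307259, 0.38379618]), 'attitude': array([0.78277671, 0.60768099, 0.08148913, 0.10650801])}
{'time': 0.15, 'q': array([ 1.14148995e+00,  5.28249196e-01,  1.43362286e+00,  1.02069872e-05,
        1.18141470e+00, -1.78497215e-01]), 'joint_velocities': array([ 0.00090616, -0.00248246, -0.00342282,  0.00045351, -0.00077669,
        0.00121506]), 'joint_torque': array([ 3.77228944e-04, -4.40430772e+01, -1.76842189e+01,  6.33855094e-02,
        5.52189338e-02, -1.15410839e-04]), 'position': array([0.15484177, 0.6049235 , 0.22179381]), 'tool_rot': array([ 1.25078028e-01,  9.92146546e-01, -8.06826073e-04, -2.57980533e-04]), 'ft_force': array([ 0.79143205,  0.12264195, -0.26761414]), 'moment': array([ 0.00478439, -0.02764566, -0.01024818]), 'grip_force': 0.0, 'grip_width': 0.08684408992386136} 0.0187
```

View pics/scene0.png

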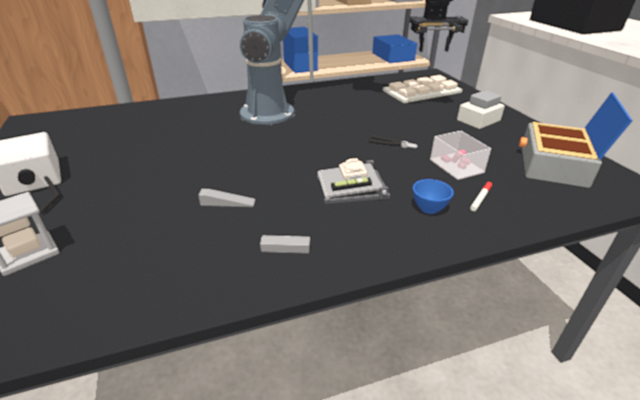

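View pics/side0.png

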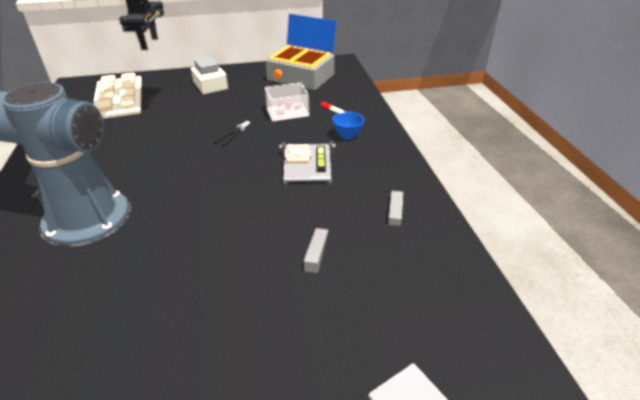

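The scene view shows the wedge at (200–255, 190–207) with its thin end to the right, the block at (261–310, 236–252), and the stand at (318–388, 160–200). The side view shows the wedge at (305–328, 229–271) and the stand at (283–333, 143–182). I'll enlarge both.

Run:
```python
import cv2
a=cv2.imread('pics/scene0.png')[150:216,190:400]; b=cv2.imread('pics/side0.png')[135:280,275:345]
cv2.imwrite('pics/c1.png',cv2.resize(a,None,fx=3.8,fy=3.8,interpolation=3))
cv2.imwrite('pics/c2.png',cv2.resize(b,None,fx=4,fy=4,interpolation=3))
```

```text
(no output)
```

View pics/c1.png

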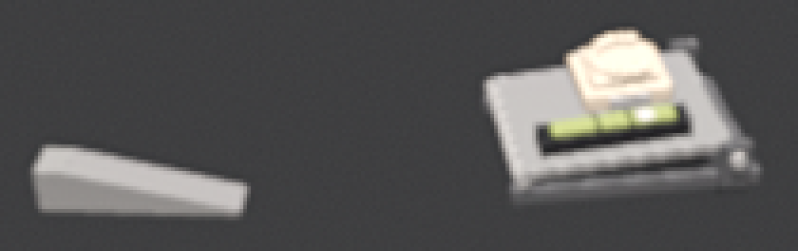

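View pics/c2.png

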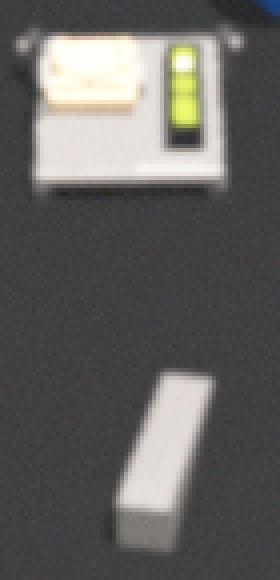

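Run:
```python
from h import *
s=load('scene0.png');d=load('side0.png')
S=lambda x,y:(s,190+(x+.5)/3.8-.5,150+(y+.5)/3.8-.5)
D=lambda x,y:(d,275+(x+.5)/4-.5,135+(y+.5)/4-.5)
np.set_printoptions(precision=4,suppress=True)
print('heel top near-x',tri([S(40,172),D(175,512)]))
print('heel bot',tri([S(40,210),D(173,548)]))
print('heel top far',tri([S(46,147),D(118,508)]))
print('thin near',tri([S(243,212),D(214,377)]))
print('thin far',tri([S(248,184),D(163,373)]))
print('plate free -y,-x',tri([S(488,82),D(38,180)]))
print('plate free +x',tri([S(516,177),D(222,180)]))
print('hinge +x',tri([S(745,160),D(235,42)]))
print('hinge -x',tri([S(690,43),D(25,42)]))
print(R.from_quat(robot.get_obs()['tool_rot']).as_matrix())
```

```text
heel top near-x (array([ 0.5523, -0.3068,  0.0311]), [np.float64(0.0025071363075760073), np.float64(0.00250713630757601)])
heel bot (array([ 0.5517, -0.3098,  0.0021]), [np.float64(0.00015277421077409989), np.float64(0.00015277421077414965)])
heel top far (array([ 0.5222, -0.2992,  0.032 ]), [np.float64(0.001903288298730041), np.float64(0.001903288298729984)])
thin near (array([ 0.6025, -0.1772,  0.004 ]), [np.float64(0.0004663416065115563), np.float64(0.00046634160651152227)])
thin far (array([ 0.572 , -0.1675,  0.005 ]), [np.float64(0.001052487571642564), np.float64(0.0010524875716425462)])
plate free -y,-x (array([0.5205, 0.0297, 0.021 ]), [np.float64(0.0025811426623174234), np.float64(0.0025811426623172685)])
plate free +x (array([0.6457, 0.0069, 0.0191]), [np.float64(0.0027095953532172926), np.float64(0.002709595353217257)])
hinge +x (array([0.6894, 0.1615, 0.0298]), [np.float64(0.001117444137246105), np.float64(0.0011174441372459568)])
hinge -x (array([0.5327, 0.1921, 0.0325]), [np.float64(0.002577482553273616), np.float64(0.0025774825532735813)])
[[-0.9687  0.2482 -0.0007]
 [ 0.2482  0.9687 -0.0015]
 [ 0.0003 -0.0017 -1.    ]]
```

The wedge is centred at about (0.562, -0.238), with its thin end pointing to yaw 69°. The stand's free end is at about (0.583, 0.018), and the stand's x yaw is about 79–80°. I'll swing around the base and look at the stand with the wrist camera on the way.

advance([
  {"dx": -0.0415,"rz": 0.067},
  {"dx": -0.0415,"rz": 0.067},
  {"dx": -0.0415,"rz": 0.067},
  {"dx": -0.0415,"rz": 0.067},
  {"dx": -0.0415,"rz": 0.067},
  {"dx": -0.0415,"rz": 0.067},
  {"dx": -0.0415,"rz": 0.067},
  {"dx": -0.0415,"rz": 0.067},
  {"dx": -0.0415,"rz": 0.067},
  {"dx": -0.0415,"rz": 0.067},
  {"dx": -0.0415,"rz": 0.067},
  {"dx": -0.0415,"rz": 0.067},
  {"dx": -0.0415,"rz": 0.067},
  {"dx": -0.0415,"rz": 0.067},
  {"dx": -0.0415,"rz": 0.067},
  {"dx": -0.0415,"rz": 0.067},
  {"dx": -0.0415,"rz": 0.067},
  {"dx": -0.0415,"rz": 0.067},
  {"dx": -0.0415,"rz": 0.067},
  {},
], aperture=0.06)

```text
time: 1.82
position: [0.6405, 0.0419, 0.2222]
tool_rot: [0.694, 0.72, -0.001, 0.002]
ft_force: [-0.2, 0.4, 0.6]
grip_width: 0.0604
grip_force: 0.0
```

```bash
python3 -c "
from h import *
snap('wrist','w1.png')"
```

advance([
  {"dx": -0.0415,"rz": 0.067},
  {"dx": -0.0415,"rz": 0.067},
  {"dx": -0.0415,"rz": 0.067},
  {},
])

```text
time: 2.2
position: [0.6365, -0.0805, 0.2223]
tool_rot: [0.762, 0.648, -0.001, 0.002]
ft_force: [-0.7, 0.7, 0.3]
grip_width: 0.0602
grip_force: 0.0
```

Run:
```python
from h import *
snap('wrist','w2.png')
cv2.imwrite('pics/c3.png',cv2.resize(np.hstack([cv2.imread('pics/w1.png'),cv2.imread('pics/w2.png')]),(800,250),interpolation=cv2.INTER_AREA))
```

```text
(no output)
```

View pics/c3.png

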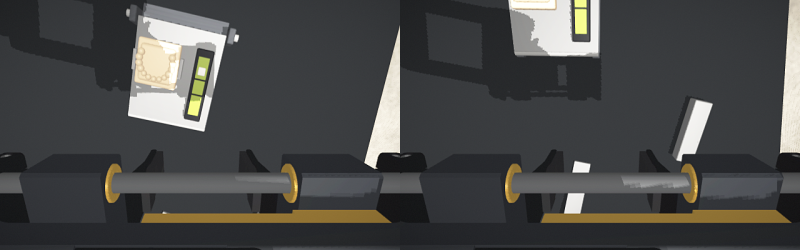

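The first wrist view shows the plate's free end near pixels (205,187) and (326,210). In the second it is near (184,85) and (320,91). I'll zoom in on both.

Run:
```python
import cv2,numpy as np
a=cv2.imread('pics/w1.png')[0:225,190:390]; b=cv2.imread('pics/w2.png')[0:225,150:350]
cv2.imwrite('pics/c4.png',cv2.resize(np.hstack([a,b]),None,fx=2,fy=2,interpolation=3))
```

```text
(no output)
```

View pics/c4.png

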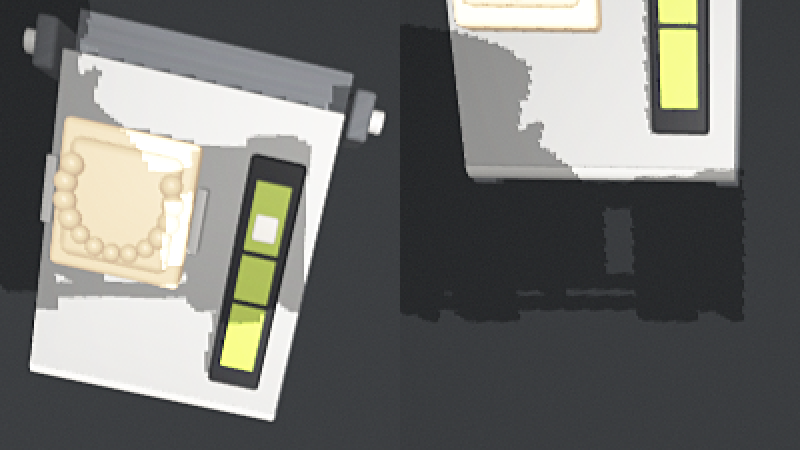

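Run:
```python
from h import *
np.set_printoptions(precision=4,suppress=True)
a=load('w1.png');b=load('w2.png')
A=lambda x,y:(a,190+x/2-.25,y/2-.25)
B=lambda x,y:(b,150+(x-400)/2-.25,y/2-.25)
L=tri([A(31,370),B(466,167)]);Rr=tri([A(274,420),B(738,170)]);print(L,Rr)
print(tri([A(208,379),B(652,131)]),tri([A(258,388),B(708,134)]))
v=Rr[0]-L[0];print(np.linalg.norm(v),np.degrees(np.arctan2(v[1],v[0])))
# hinge end corners at z~0.033..0.038, level end
for z in(.034,.038):
  p=atz(*A(70,50),z);q=atz(*A(343,118),z);w=q-p;print(p,q,np.degrees(np.arctan2(w[1],w[0])))
  u=q-Rr[0];print(np.degrees(np.arctan2(u[1],u[0])),np.linalg.norm(u))
h=[atz(*A(x,y),.053) for x,y in((255,155),(306,165),(258,388),(208,379))];e=(h[0]+h[1]-h[2]-h[3])/2;print('level dir',np.degrees(np.arctan2(e[1],e[0])),np.linalg.norm(e))
```

```text
(array([0.5215, 0.0336, 0.0316]), [np.float64(4.215116952146964e-05), np.float64(4.215116952155144e-05)]) (array([0.6474, 0.0116, 0.0312]), [np.float64(0.0008239073693820147), np.float64(0.0008239073693819932)])
(array([0.6123, 0.0341, 0.0395]), [np.float64(0.00012201675128367892), np.float64(0.00012201675128362497)]) (array([0.6373, 0.0293, 0.0349]), [np.float64(0.0002825818042967024), np.float64(0.00028258180429672916)])
0.12773559372019344 -9.885374359826443
[0.5475 0.1824 0.034 ] [0.6722 0.1586 0.034 ] -10.800805508493033
80.40011708022853 0.14907974599516666
[0.5486 0.1816 0.038 ] [0.6718 0.1581 0.038 ] -10.800805508493012
80.51924625924677 0.148657469139891
level dir 79.82342399500585 0.1040343521296985
```

advance([
  {"dx": -0.0386,"dy": -0.0045,"rz": 0.035},
  {"dx": -0.0386,"dy": -0.0045,"rz": 0.035},
  {"dx": -0.0386,"dy": -0.0045,"rz": 0.035},
  {"dx": -0.0386,"dy": -0.0045,"rz": 0.035},
  {"dx": -0.0386,"dy": -0.0045,"rz": 0.035},
  {"dx": -0.0386,"dy": -0.0045,"rz": 0.035},
  {},
])

```text
time: 2.83
position: [0.5532, -0.2967, 0.2224]
tool_rot: [0.825, 0.566, -0.001, 0.001]
ft_force: [0.9, 0.7, 0.9]
grip_width: 0.06
grip_force: 0.0
```

Run:
```python
from h import *
np.set_printoptions(precision=4,suppress=True)
snap('wrist','w3.png')
a=cv2.imread('pics/w3.png');b=cv2.resize(a,None,fx=1.25,fy=1.25);cv2.imwrite('pics/c5.png',b)
o=robot.get_obs();M=R.from_quat(o['tool_rot']).as_matrix();print(M)
print(M.T@(np.array([.541,-.292,0])-o['position']),np.degrees(np.arctan2(M[1,1],M[0,1])))
```

```text
[[ 0.3586  0.9335 -0.0002]
 [ 0.9335 -0.3586  0.0004]
 [ 0.0003 -0.0003 -1.    ]]
[-0.0035 -0.0129  0.2223] -21.011324711099597
```

View pics/c5.png

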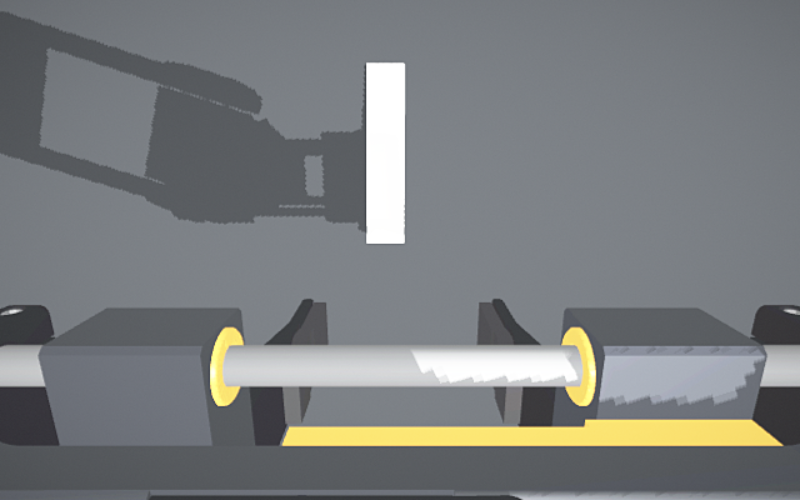

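The wrist view shows the wedge square to the tool: thin end at (366–405, 63), heel at (366–405, 243), in 1.25x pixels.

Run:
```python
from h import *
np.set_printoptions(precision=4,suppress=True)
c=load('w3.png');P=lambda x,y,z:atz(c,(x+.5)/1.25-.5,(y+.5)/1.25-.5,z)
o=robot.get_obs();M=R.from_quat(o['tool_rot']).as_matrix()
t=(P(366,63,.004)+P(405,63,.004))/2;h=(P(366,243,.032)+P(405,243,.032))/2
print(t,h,np.linalg.norm((t-h)[:2]),np.degrees(np.arctan2(*(t-h)[[1,0]])))
d=(t-h)/np.linalg.norm((t-h)[:2]);g=h+d*.012;g[2]=0
print(g,M.T@(g-o['position']))
```

```text
[ 0.5861 -0.1734  0.004 ] [ 0.535  -0.3045  0.032 ] 0.14074086413353312 68.73362177851551
[ 0.5394 -0.2933  0.    ] [-0.0053 -0.0139  0.2223]
```

advance([
  {"dx": -0.0053,"dy": -0.0139,"dz": 0.02,"rz": 0.004},
  {"dz": 0.036},
  {"dz": 0.036},
  {"dz": 0.036},
  {"dz": 0.036},
  {"dz": 0.03},
  {"dz": 0.018},
  {"dz": 0.006},
  {},
])

```text
time: 3.63
position: [0.5401, -0.2888, 0.0029]
tool_rot: [0.824, 0.567, -0.0, -0.002]
ft_force: [-0.6, -0.7, -0.8]
grip_width: 0.0601
grip_force: 0.0
```

advance([
  {},
  {},
  {},
  {},
  {},
  {},
], aperture=0.02, grip_n=25)

```text
time: 4.13
position: [0.5404, -0.2923, 0.0054]
tool_rot: [0.825, 0.566, 0.0, 0.0]
ft_force: [0.3, 0.9, 5.5]
grip_width: 0.0297
grip_force: 25.0
```

advance([
  {"dz": -0.012},
  {"dx": 0.0354,"dy": -0.0092},
  {"dx": 0.0354,"dy": -0.0092},
  {"dx": 0.0354,"dy": -0.0092},
  {"dx": 0.0354,"dy": -0.0092},
  {"dx": 0.0354,"dy": -0.0092},
  {"rz": -0.065},
  {"rz": -0.065},
  {"rz": -0.065},
  {},
  {},
])

```text
time: 5.05
position: [0.561, -0.1103, 0.0169]
tool_rot: [0.766, 0.643, 0.0, 0.0]
ft_force: [-0.5, 0.2, -3.0]
grip_width: 0.0296
grip_force: 25.0
```

Run:
```python
from h import *
np.set_printoptions(precision=4,suppress=True)
c=snap('wrist','w4.png');s=snap('side','s4.png')
o=robot.get_obs();M=R.from_quat(o['tool_rot']).as_matrix();print(np.degrees(np.arctan2(M[1,0],M[0,0])),o['position'])
t=np.array([.5845,.0226,0])-.1347*np.array([.1736,.9848,0]);print(M[:2,:2].T@(t-o['position'])[:2])
i=cv2.resize(c['img'][:200,150:490],None,fx=2,fy=2,interpolation=3)[:,:,::-1];cv2.imwrite('pics/c6.png',i)
```

```text
79.99004229410863 [ 0.5609 -0.1106  0.0168]
[0.0005 0.0001]
```

View pics/c6.png

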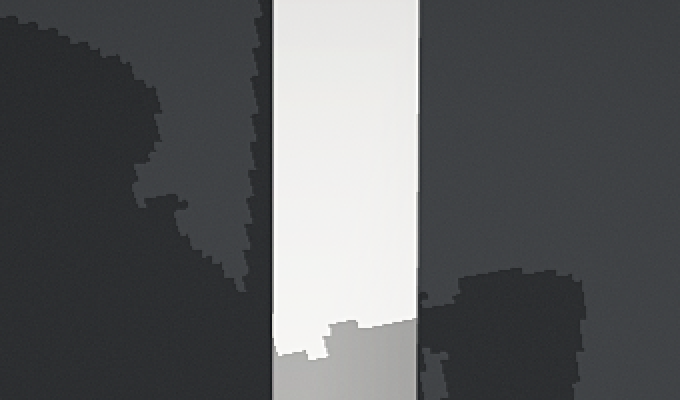

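The wedge is straight in the grip, with thin end forward. I'll lower it to the bench and slide it in.

advance([
  {"dz": 0.008},
  {"dz": 0.0034},
  {},
  {},
])

```text
time: 5.48
position: [0.5613, -0.1108, 0.0052]
tool_rot: [0.766, 0.643, 0.0, 0.0]
ft_force: [-0.6, -1.6, 1.3]
grip_width: 0.0301
grip_force: 25.0
```

advance([
  {"dx": 0.008},
  {"dx": 0.008},
  {"dx": 0.008},
  {"dx": 0.008},
  {"dx": 0.008},
  {"dx": 0.006},
  {"dx": 0.006},
  {"dx": 0.006},
  {"dx": 0.006},
  {"dx": 0.006},
  {},
  {},
  {},
])

```text
time: 6.57
position: [0.5733, -0.0413, 0.0052]
tool_rot: [0.765, 0.644, -0.0, 0.001]
ft_force: [0.8, -5.1, 2.0]
grip_width: 0.0299
grip_force: 25.0
```

Run:
```python
from h import *
i=[]
for n in('scene','side'):
    c=snap(n,n+'5.png');i.append(c['img'][:,:,::-1])
a=cv2.resize(i[0][145:215,300:400],None,fx=5,fy=5,interpolation=3);b=cv2.resize(i[1][135:205,275:335],None,fx=5,fy=5,interpolation=3)
cv2.imwrite('pics/c7.png',np.hstack([a,b]))
```

```text
(no output)
```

View pics/c7.png

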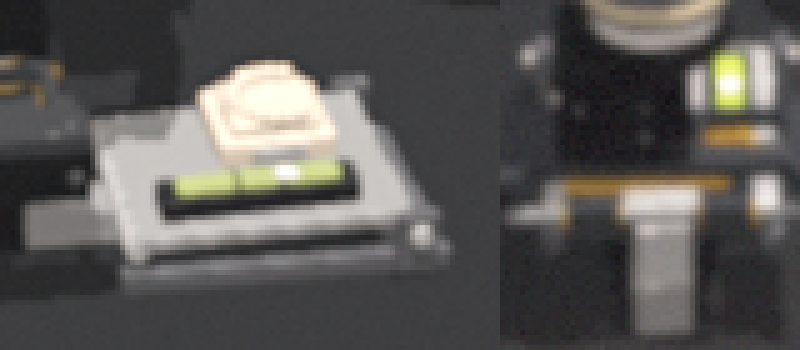

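The scene crop shows the bubble centred about x = 287, against a window centre of about 257 and the left line at 238. That is roughly 16 mm toward the hinge, or about -0.055 rad, so about 35 mm more slide is needed. I'll go most of the way, then measure with the close wrist camera.

advance([
  {"dx": 0.006},
  {"dx": 0.006},
  {"dx": 0.006},
  {"dx": 0.006},
  {"dx": 0.004},
  {},
  {},
  {},
  {},
  {},
  {},
])

```text
time: 7.58
position: [0.5779, -0.014, 0.0052]
tool_rot: [0.765, 0.644, -0.0, 0.0]
ft_force: [-0.6, -6.1, 2.7]
grip_width: 0.0295
grip_force: 25.0
```

Run:
```python
from h import *
c=snap('wrist','w6.png');c2=snap('scene','scene6.png')
i=c['img']
g=cv2.inRange(cv2.cvtColor(i,cv2.COLOR_RGB2HSV),(28,90,70),(50,255,255))
print([k for k in cv2.connectedComponentsWithStats(g)[2].tolist() if k[4]>30])
g2=cv2.inRange(cv2.cvtColor(c2['img'],cv2.COLOR_RGB2HSV),(28,60,70),(50,255,255))
print([k for k in cv2.connectedComponentsWithStats(g2)[2].tolist() if k[4]>3])
x,y=np.nonzero(g)[::-1]
if len(x):
  x0,x1,y0,y1=max(x.min()-25,0),x.max()+25,max(y.min()-30,0),y.max()+30
  cv2.imwrite('pics/c8.png',cv2.resize(i[y0:y1,x0:x1,::-1],None,fx=3,fy=3,interpolation=3)); print(x0,x1,y0,y1)
```

```text
[[0, 0, 640, 400, 249195], [426, 0, 60, 20, 825], [418, 29, 65, 109, 5980]]
[[0, 0, 640, 400, 255864], [335, 177, 35, 7, 136]]
393 510 0 167
```

Run:
```python
from h import *
i=cv2.imread('pics/w6.png')[:,:,::-1]
print([ (r,i[r,445:463].mean(axis=(0,1)).astype(int).tolist()) for r in range(0,145,4)])
s=cv2.imread('pics/scene6.png')[:,:,::-1]
for r in(178,180,182): print(r,s[r,328:376,2].tolist(), s[r,328:376,1].tolist())
```

```text
[(0, 254), (4, 253), (8, 231), (12, 202), (16, 203), (20, 54), (24, 73), (28, 77), (32, 206), (36, 206), (40, 206), (44, 207), (48, 208), (52, 209), (56, 209), (60, 209), (64, 210), (68, 210), (72, 211), (76, 210), (80, 211), (84, 211), (88, 211), (92, 212), (96, 212), (100, 212), (104, 212), (108, 213), (112, 213), (116, 213), (120, 213), (124, 214), (128, 214), (132, 214), (136, 218), (140, 79), (144, 79)]
178 [82, 159, 194, 189, 176, 176, 175, 177, 181, 178, 177, 175, 174, 172, 171, 168, 165, 163, 147, 133, 173, 229, 255, 255, 249, 224, 170, 131, 118, 137, 152, 152, 153, 152, 152, 151, 150, 153, 151, 142, 114, 71, 88, 142, 181, 196, 197, 197] [84, 162, 197, 193, 179, 178, 183, 197, 209, 211, 212, 213, 214, 215, 216, 216, 218, 216, 198, 177, 202, 241, 255, 255, 255, 243, 223, 199, 177, 204, 224, 225, 224, 223, 223, 222, 223, 224, 224, 216, 179, 98, 86, 144, 184, 200, 200, 200]
180 [93, 158, 175, 135, 81, 67, 77, 109, 139, 150, 151, 151, 150, 148, 148, 150, 149, 149, 142, 120, 129, 187, 213, 202, 191, 168, 135, 116, 95, 94, 114, 116, 110, 109, 108, 104, 101, 101, 97, 91, 81, 62, 61, 91, 143, 181, 195, 197] [94, 161, 179, 137, 80, 64, 98, 167, 211, 224, 224, 223, 223, 222, 222, 223, 222, 222, 216, 188, 174, 214, 231, 223, 215, 203, 192, 182, 150, 150, 178, 180, 172, 170, 167, 161, 157, 156, 151, 141, 120, 75, 57, 91, 146, 184, 198, 200]
182 [90, 154, 164, 108, 56, 58, 62, 70, 88, 103, 103, 99, 96, 89, 87, 88, 81, 79, 80, 73, 66, 68, 72, 70, 67, 62, 58, 55, 54, 51, 49, 53, 50, 50, 51, 50, 50, 48, 46, 43, 38, 40, 37, 63, 129, 178, 195, 196] [91, 157, 167, 110, 55, 55, 60, 88, 133, 160, 160, 155, 149, 139, 135, 135, 125, 118, 116, 100, 81, 87, 98, 95, 87, 80, 72, 67, 59, 50, 52, 54, 50, 49, 51, 50, 47, 44, 42, 40, 35, 37, 33, 64, 131, 182, 198, 200]
```

Both views agree. In the scene image (row 178) the lines are at columns 347.0 and 355.9 and the bubble is at 350.95, about 1.2 mm toward the free end. The wrist view shows a 3.4 mm gap at that line against 4.5 mm when centred. That is in tolerance, so I'll release and retreat.

advance([
  {},
  {},
  {},
  {},
  {},
], aperture=0.05)

```text
time: 8.1
position: [0.5775, -0.0132, 0.0049]
tool_rot: [0.765, 0.643, -0.0, -0.0]
ft_force: [0.1, -0.1, 0.2]
grip_width: 0.0485
grip_force: 0.0
```

advance([
  {"dz": -0.01},
  {"dz": -0.025},
  {"dz": -0.035},
  {"dz": -0.035},
  {"dx": -0.03,"dz": -0.03},
  {"dx": -0.04},
  {"dx": -0.04},
  {},
  {},
  {},
])

```text
time: 8.93
position: [0.5586, -0.1213, 0.1399]
tool_rot: [0.766, 0.643, 0.0, -0.0]
ft_force: [0.6, -0.6, 0.3]
grip_width: 0.05
grip_force: 0.0
```

Run:
```python
from h import *
s=snap('scene','scene7.png')['img'];w=snap('wrist','w7.png')['img']
for r in(177,178,179): print(r,s[r,340:366,2].tolist())
b=cv2.resize(w[:,120:520],None,fx=1.5,fy=1.5,interpolation=3)[:,:,::-1];cv2.imwrite('pics/c9.png',b)
```

```text
177 [193, 193, 192, 187, 178, 176, 163, 155, 176, 206, 226, 232, 228, 208, 166, 133, 132, 148, 154, 153, 153, 153, 156, 158, 157, 156]
178 [174, 171, 171, 168, 165, 162, 147, 132, 169, 224, 253, 255, 252, 230, 178, 132, 117, 137, 151, 153, 152, 152, 151, 151, 150, 152]
179 [155, 154, 153, 155, 155, 154, 143, 123, 151, 216, 246, 248, 240, 217, 168, 131, 107, 123, 146, 147, 143, 142, 140, 137, 135, 136]
```

View pics/c9.png

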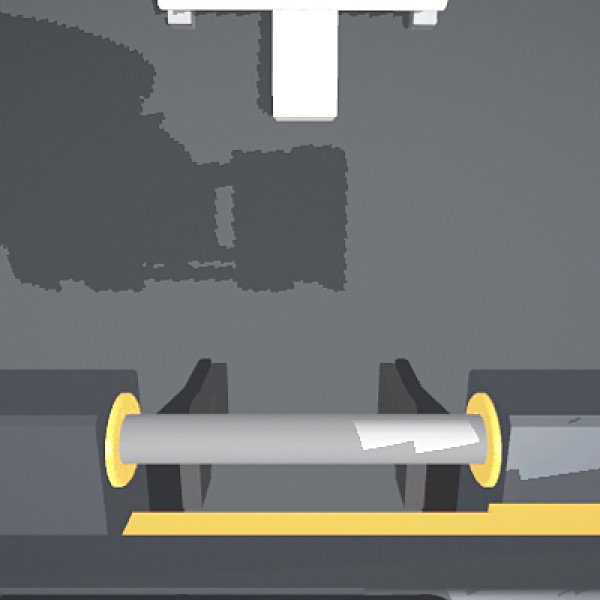

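The released wedge sits square under the free end, with its heel at (273–338, 120). The bubble profile is unchanged, at about 351.0 between lines at 347.0 and 355.9.

```bash
python3 -c "
from rig import robot, cam, job
print(job.hand_in())"
```

```text
the job is handed in; nothing more can be done
None
```

I slid the wedge in under the plate's low end, released it and handed the job in; the bubble sat about 1 mm off centre, wholly between its lines, and the hand-in returned no verdict.

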